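# Dial the pill dispenser to the marked day the short way and release the dose

### The job

Set the round pill dispenser to the marked day: press its bar knob down gently until it comes free of its lock, never forcing it against the lock or hard against its bottom stop, turn it the shorter way round until the pointer stands at the tall post on the rim, and let the knob spring back up so that it locks there. Then press the release key in front of the drum all the way down and let it go. Leave the other things on the ledge where they are.

Things in the scene. Friction and masses are not known exactly. Their poses are not given: they have to be found in the camera images.
- hub (a point): centre of the flat top (deck) of the pill dispenser, on the axis of its knob. The dispenser is a fixed white drum, 170 mm across and 55 mm high, with a 60 mm wide, 40 mm high tongue in front. x points from the hub away from the tongue, z up. The knob: a flat pointer disc (68 mm across, 4 mm thick, on the deck) with a nose ending 57 mm from the axis, and a push bar above it that turns with it
- bar (a point): on the knob's axis, 40 mm above the deck: the centre of the push bar when it is fully up (this point turns with the bar but does not go down with it; x = along the bar = pointer direction). Bar 54 mm long, 12 mm wide, from 27 to 53 mm above the deck when up, on a flange 48 mm across and 4 mm thick. A spring holds it up: 4 N to start moving it, 0.3 N more per mm, at most 9.5 N
- lock (a point): on the axis, 20 mm under the deck: the hidden lock. At each day position teeth lock the bar when it is up. It comes free 3 to 15 mm down; how far differs per dispenser and is not given. A hard stop lies 1.8 mm below that point (5 to 17 mm down), felt as a sharp rise over the spring's force; between the two it turns lightly. Let go between two days it stays down on a tooth, just below that point
- selector (a joint): angle of the pointer (rad), anticlockwise seen from above, from the x axis of hub; continuous, no end stop; starts near 3.14, locked, pointing to the tongue. It can rattle by 4 degrees when locked. Let go within 4 degrees of a day position, the bar springs up into the lock there. More than 14 N on the stop (besides the spring's force), or wrenching against the teeth with more than 14 N, damages it
- pointer (a point): point in line with the pointer, 66 mm from the axis (on the circle of the day marks) and 2 mm above the deck; its x axis is the pointer's direction
- post_top (a point): centre of the top of the tall post, the marked day: a round white post 10 mm across and 16 mm high on the deck, at any of the eight day positions but the one towards the tongue; it is fixed. Studs and post are of the same plastic
- release_top (a point): centre of the top of the release key: round white push key 28 mm across on the tongue, 105 mm in front of the axis, its top 22 mm above the tongue (62 mm above the ledge); it springs back. Pressing it while the pointer is not at the post would release the wrong dose
- release (a joint): how far the release key is pressed (m): 0 = up, 0.006 = fully down, which takes 5 N
- pill_bottle: bystander: amber pill bottle with a twist cap, 38 mm across, 75 mm high; origin at the centre of its underside
- glass_jar: bystander: round glass jar with aluminium lid, 52 mm across, 42 mm high; origin at the centre of its underside
- nail_file: bystander: steel nail file lying flat, 132 mm long along its x axis, 5 mm high; origin near its middle, underneath
- toothbrush: bystander: short green toothbrush lying bristles up, 126 mm long along its x axis, 16 mm high; origin near its middle, underneath
- dispenser: the dispenser's drum itself: origin at the centre of its underside, axes as those of hub. Eight day positions lie every 45 degrees on a circle of 66 mm radius on the deck, the first on the x axis; each has a round mark 10 mm across: seven low studs (3 mm high) and one tall post
Things that resemble listed ones, but are neither listed nor needed, are in the scene too. Several things look just like the dispenser: the one meant starts farthest from the robot's base.

How it is judged (in metres and radians):
On the way, in this order (a step that is already met when the one before it is completed fails the run):
1. the pointer stands at the tall post and the knob has been let go, so that it locks (horizontal distance between pointer and post_top below 0.0065 m and contact force between each of the arm, the fingers and selector below 0.3 N), for 0.3 s.
2. the release key is pressed fully down (value of joint release above 0.005 m), for 0.1 s.
At the end, for the whole second after the job is handed in: the pointer stands at the tall post (its point on the mark circle within 6.5 mm of the post's centre, that is 5.6 degrees, which the lock itself ensures), at rest, and the release key is up again (horizontal distance between pointer and post_top below 0.0065 m and value of joint release below 0.001 m and velocity of joint selector between -0.05 and 0.05 rad/s); the robot touches nothing.
It fails at once if the selector is forced: more than 14 N between it and the dispenser's lock teeth or bottom stop (contact force between selector and dispenser above 14 N).
It fails at once if the selector is turned the longer way round (past the point opposite the post; from a start opposite the post either way is good) (horizontal distance between pointer and post_top above 0.131835 m and distance of pointer from where it was at the start of the episode above 0.02 m).
It fails at once if the release key is pressed while the pointer is not at the post (value of joint release above 0.003 m and not (horizontal distance between pointer and post_top below 0.0065 m)).
It fails at once if a bystander is shifted by more than 20 mm (distance of any of pill_bottle, glass_jar, nail_file, toothbrush from where it was at the start of the episode above 0.02 m).
It also fails if it takes over 72 s, if anything falls off the work surface, if the arm or the gripper's body presses on something with over 40 N, if the wrist force passes 120 N, or if a joint passes its speed limit or range.

### The arm

A 7-joint arm with a two-finger parallel gripper is mounted at the origin on the work surface. World frame = base frame: x ahead of the robot, y to its left, z up, the work surface at z = 0. Lengths are in m, angles in degrees, forces in N, time in s.
With the tool pointing down it reaches from about 0.425 to 0.95 m from the base axis. Payload 16.7 kg.
Tool frame: the origin (TCP) lies between the finger pads; the fingertips stand 11 mm ahead of it and the grasp point (between the pads) lies 8 mm behind it; z points along the fingers, y is the line along which they close (so a half turn about z gives the same grasp; the last joint's range is limited). The gripper opens to 94 mm and grips with 3 to 60 N. Pads are 16 mm wide; open, the fingers measure 119 mm over their backs; the gripper's body (75 mm by 177 mm) begins 78 mm behind the grasp point.
Start: joints at [61.908, 24.414, 4.234, 92.017, -1.954, 63.644, -3.845], TCP at [0.226, -0.636, 0.216] pointing down, gripper open.
Joint ranges: [-163.25, 163.25], [-28.42, 122.38], [-70.27, 78.77], [12.13, 141.07], [-58.53, 238.53], [9.26, 117.41], [-156.51, 156.51]. Speed limits (degrees/s): [108.29, 108.29, 136.94, 136.94, 172.46, 172.46, 172.46].

### API

Orientations are given as [roll, pitch, yaw] about the fixed x, y, z axes, in that order (R = Rz(yaw) Ry(pitch) Rx(roll)).
In Python, from bench import get_state, camera, sign_off, outline_of, landmark_of gives the robot as it stands.
- The arm moves only by the tool carry_out, never from a script. Its arguments are lists of equal length, an entry for each row: "travel": the shift along the tool's x, y, z as a fraction of full scale, a list of three; "turn": the turn about the tool's z as a fraction of full scale. A call has 1 to 20 rows; each row shifts and turns the commanded pose from where the row before left it, along the tool's axes as they then stand; what a row does not reach is not made up. Full scale, the value 1, is 2 cm for a shift and 6 degrees for a turn. A row lasts 1/10 s, in which the tool goes at most 50 mm and 8.59 degrees, less where a joint would pass 70% of its speed; a pose out of reach is approached as far as the arm can. A call with a number of a shift or a turn outside -1 to 1 is refused whole. A call with a gripper value outside its range is refused whole. "grip" is the opening, from -1 (shut) to 1 (fully open), so that 0 is half open, set as the call begins (left out, the last holds). The fingers move at their own pace and stop on an object; "squeeze" is the grip in N (left out, the last holds). Time passes only in rows, so rows that do not move let the fingers close. It gives the time, the measured TCP pose, the force, the opening and the grip force at its end, in the units of the state.
- get_state(): the state, without advancing time (a new reading comes with each control period).
- camera(name): name is "scene" or "top" or "wrist"; returns a dict with "frame" (384x512x3 uint8, red, green, blue), "K" (3x3 intrinsics, pixels), "eye" and "rotation" of the camera in the world; the wrist camera has in their place "mount" (4x4, takes a point from camera to tool coordinates, whose origin is the TCP and whose axes are the flange's). Camera axes: x right, y up, looking along -z (the intrinsics and any distortion apply to the point x, -y, -z); pixel columns grow to the right and rows downward; lengths in m; the calibration is good to about 2 mm. The wrist camera is an equidistant fisheye: a pixel r from the principal point sees the ray r / f radians off the axis. A picture is of the moment at which its call begins: read the wrist's pose just before it. There is no depth.
- sign_off(): hands the job in; it is judged then, once.
Trained networks look in a picture, given as the dict that the camera call returned (one of the last four; its "shot" number tells which), for a name from the list of things; names that differ only in an ending like _2 or _b are one class to them, and where a whole thing is asked for, a point or a joint stands for the part that bears it (a point fixed in the world has none). Each returns a list of dicts, best first, with "p" (0 to 1); they miss things now and then, are a little off and sometimes report something else, mostly with a low value. They report only what shows in the picture. A call takes as long as a camera call. They do not tell look-alikes from the thing itself.
- outline_of(picture, name): "mask" (384x512 bool, what is visible of it) and "bbox" ([centre column, centre row, width, height] in pixels, round what is visible of it).
- landmark_of(picture, name): "centre" ([row, column] in pixels: a listed point, or the origin of a listed thing).
The state is a dict: "t": time; "joint_positions": joint angles; "qd": joint speeds; "joint_torque": joint torques, N m; "tool_pos": TCP position; "tool_rot": TCP orientation; "wrist_force": force on the tool from outside, world axes, zero at the start; "wrist_torque": the same for the moment, N m; "grip_width": finger opening in m; "gripper_force": force on a finger pad.
Only numpy, scipy, OpenCV 4.12 (cv2) and the standard library are available. Lean on these libraries where they do the work, as an engineer would, in place of code of your own. Each camera call takes 0.05 s, during which the arm holds its last target. There are 200 camera calls.

## Working session

There is one attempt and no reset: what is moved stays moved. The work goes in short steps, Python scripts to look and compute and a tool call to move; the robot and the scene stay as the last step left them, time stands still between calls to the robot, and variables do not carry over. Pictures are saved under pics/ and viewed, at most 10 in all, crops included, and the job is handed in when it is done.

Besides the shell and the picture viewer there is one more tool, called after "Request:" as name(argument=value, ...), one argument or row to a line, values as JSON. carry_out: Moves the arm, as the interface text tells. Its arguments: {"type":"object","properties":{"travel":{"type":"array"},"turn":{"type":"array"},"grip":{"type":"number"},"squeeze":{"type":"number"}},"required":["travel","turn"]}

```bash
mkdir -p pics
cat > h.py <<'E'
import numpy as np,cv2
from bench import *
def ray(c,px):
    r,cc=px;d=np.linalg.inv(c["K"])@[cc,r,1];d=np.array([d[0],-d[1],-d[2]]);return np.array(c["rotation"])@d
def atz(c,px,z):
    d=ray(c,px);e=np.array(c["eye"]);return e+d*(z-e[2])/d[2]
def proj(c,P):
    q=np.array(c["rotation"]).T@(np.array(P)-c["eye"]);q=np.array([q[0],-q[1],-q[2]]);u=c["K"]@q;return u[:2]/u[2]
E
python3 - <<'E'
from h import *
s=get_state();print({k:np.round(v,3) for k,v in s.items()})
ims=[]
for n in("scene","top"):
    c=camera(n);ims.append(c["frame"]);print(n,c["eye"],c["K"],[k for k in c])
    for t,z in(("hub",.055),("post_top",.071),("release_top",.062),("pointer",.057)):
        for d in landmark_of(c,t):print(t,np.round(d["p"],2),np.round(d["centre"]),np.round(atz(c,d["centre"],z),3))
    cv2.imwrite(f"pics/{n}.png",cv2.cvtColor(c["frame"],cv2.COLOR_RGB2BGR))
E
```

```text
{'t': np.float64(0.0), 'joint_positions': array([61.91 , 24.45 ,  4.232, 92.052, -1.954, 63.642, -3.844]), 'qd': array([-0.03 , -0.034, -0.062,  0.005,  0.059,  0.002,  0.048]), 'joint_torque': array([-1.0000e-03, -9.3580e+01,  3.6650e+00, -4.5419e+01, -4.9000e-02,
        2.0000e-02, -0.0000e+00]), 'tool_pos': array([ 0.225, -0.636,  0.216]), 'tool_rot': array([-1.79929e+02,  5.00000e-03,  1.95220e+01]), 'wrist_force': array([-0.168,  0.14 ,  0.72 ]), 'wrist_torque': array([ 0.017,  0.034, -0.017]), 'gripper_force': np.float64(0.0), 'grip_width': np.float64(0.094)}
scene [1.08523882 0.07098861 0.82126277] [[414.08832827   0.         262.25556235]
 [  0.         414.08832827 188.64599045]
 [  0.           0.           1.        ]] ['frame', 'K', 'eye', 'rotation', 'shot']Traceback (most recent call last):
  File "<stdin>", line 7, in <module>
  File "h.py", line 6, in atz
    d=ray(c,px);e=np.array(c["eye"]);return e+d*(z-e[2])/d[2]
                                                         ~^^^
IndexError: invalid index to scalar variable.
```

```bash
cat > h.py <<'E'
import numpy as np,cv2
from bench import *
from scipy.spatial.transform import Rotation as R
def rot(c):
    r=np.array(c["rotation"]);return r if r.ndim==2 else R.from_euler("xyz",r,degrees=True).as_matrix()
def ray(c,px):
    r,cc=px;d=np.linalg.inv(c["K"])@[cc,r,1];d=np.array([d[0],-d[1],-d[2]]);return rot(c)@d
def atz(c,px,z):
    d=ray(c,px);e=np.array(c["eye"]);return e+d*(z-e[2])/d[2]
def proj(c,P):
    q=rot(c).T@(np.array(P)-c["eye"]);q=np.array([q[0],-q[1],-q[2]]);u=c["K"]@q;return u[:2]/u[2]
E
python3 - <<'E'
from h import *
for n in("scene","top"):
    c=camera(n);print(n,c["eye"],c["rotation"])
    for t,z in(("hub",.055),("post_top",.071),("release_top",.062),("pointer",.057)):
        for d in landmark_of(c,t):print(t,np.round(d["p"],2),np.round(d["centre"]),np.round(atz(c,d["centre"],z),3))
    cv2.imwrite(f"pics/{n}.png",cv2.cvtColor(c["frame"],cv2.COLOR_RGB2BGR))
a=[cv2.imread(f"pics/{n}.png") for n in("scene","top")]
cv2.imwrite("pics/both.png",cv2.resize(np.vstack(a),None,fx=.78,fy=.78))
E
```

```text
scene [1.08523882 0.07098861 0.82126277] [36.05795049  0.45166397 93.88521348]
hub 0.93 [133. 155.] [ 0.372 -0.258  0.055]
hub 0.85 [214. 293.] [0.594 0.099 0.055]
hub 0.32 [225. 288.] [0.622 0.089 0.055]
post_top 0.41 [198. 265.] [0.565 0.036 0.071]
release_top 0.65 [178. 314.] [0.497 0.144 0.062]
release_top 0.61 [107. 404.] [0.246 0.384 0.062]
release_top 0.56 [106. 184.] [ 0.275 -0.2    0.062]
pointer 0.72 [193. 307.] [0.537 0.129 0.057]
top [0.43294473 0.03856592 1.01658568] [  6.28668811   1.05738567 -91.57996644]
hub 0.84 [262. 391.] [ 0.36  -0.26   0.055]
hub 0.82 [165. 232.] [0.599 0.103 0.055]
hub 0.58 [276. 144.] [0.343 0.314 0.055]
release_top 0.73 [131. 165.] [0.685 0.262 0.062]
release_top 0.54 [318. 114.] [0.249 0.381 0.062]
release_top 0.53 [200. 216.] [0.515 0.141 0.062]
release_top 0.5 [297. 368.] [ 0.283 -0.203  0.062]
pointer 0.87 [185. 219.] [0.551 0.136 0.057]
pointer 0.74 [168. 236.] [0.59  0.094 0.057]
```

View pics/both.png

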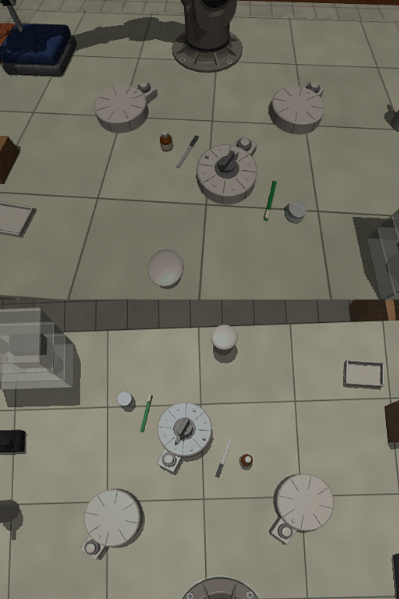

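Candidates for the dispenser, in the top picture (col,row): drums at (391,262), at (144,276), and at (232,165) with a knob. Ranges are about 0.44, 0.46 and 0.61 m, so I choose the one at (232,165), the farthest. Next is a close crop.

Run:
```python
from h import *
t=cv2.imread("pics/top.png")[120:230,185:285];s=cv2.imread("pics/scene.png")[165:265,245:340]
f=lambda a:cv2.resize(a,(400,400*a.shape[0]//a.shape[1]),interpolation=cv2.INTER_CUBIC)
t,s=f(t),f(s);h=min(len(t),len(s));cv2.imwrite("pics/crop.png",cv2.convertScaleAbs(np.hstack([t[:h],s[:h]]),alpha=1.4))
```

```text
(no output)
```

View pics/crop.png

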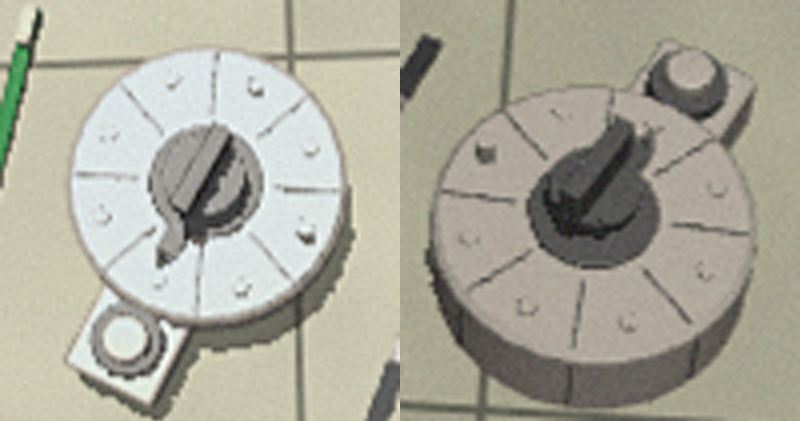

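The crop confirms it: this is the only drum with a knob. The pointer is at the tongue, and the tall post is at top-crop (306,231), scene-crop (485,150). That puts it 90° anticlockwise from the tongue. Now moving above it.

Request:
carry_out(
  travel=[
    [0.93,-0.89,0],
    [0.93,-0.89,0],
    [0.93,-0.89,0],
    [0.93,-0.89,0],
    [0.93,-0.89,0],
    [0.93,-0.89,0],
    [0.93,-0.89,0],
    [0.93,-0.89,0],
    [0.93,-0.89,0],
    [0.93,-0.89,0],
    [0.93,-0.89,0],
    [0.93,-0.89,0],
    [0.93,-0.89,0],
    [0.93,-0.89,0],
    [0.93,-0.89,0],
    [0.93,-0.89,0],
  ],
  turn=[0,0,0,0,0,0,0,0,0,0,0,0,0,0,0,0],
  grip=-0.2,
  squeeze=25,
)

```text
t: 2.2
tool_pos: [0.4113, -0.2674, 0.2167]
tool_rot: [180.0, -0.0, 19.5]
wrist_force: [0.2, 0.1, -0.3]
grip_width: 0.0379
gripper_force: 0.0
```

Request:
carry_out(
  travel=[
    [0.93,-0.89,0],
    [0.93,-0.89,0],
    [0.93,-0.89,0],
    [0.93,-0.89,0],
    [0.93,-0.89,0],
    [0.93,-0.89,0],
    [0.93,-0.89,0],
    [0.93,-0.89,0],
    [0.93,-0.89,0],
    [0.93,-0.89,0],
    [0.93,-0.89,0],
    [0.93,-0.89,0],
    [0.93,-0.89,0],
    [0.93,-0.89,0],
    [0.93,-0.89,0],
    [0.93,-0.89,0],
    [0,0,0],
    [0,0,0],
  ],
  turn=[0,0,0,0,0,0,0,0,0,0,0,0,0,0,0,0,0,0],
)

```text
t: 4.0
tool_pos: [0.5961, 0.0998, 0.2163]
tool_rot: [-180.0, 0.0, 19.6]
wrist_force: [-0.1, -0.4, -1.6]
grip_width: 0.0373
gripper_force: 0.0
```

```bash
cat >> h.py <<'E'
def wpt(c,s,px,z):
    M=np.array(c["mount"]);K=c["K"];u=np.array([(px[1]-K[0,2])/K[0,0],(px[0]-K[1,2])/K[1,1]]);th=np.hypot(*u)
    d=np.array([u[0]/th*np.sin(th),-u[1]/th*np.sin(th),-np.cos(th)])
    Rt=R.from_euler("xyz",s["tool_rot"],degrees=True).as_matrix()
    e=Rt@M[:3,3]+s["tool_pos"];d=Rt@M[:3,:3]@d;return e+d*(z-e[2])/d[2]
def look(name):
    s=get_state();c=camera("wrist");cv2.imwrite(f"pics/{name}.png",cv2.cvtColor(c["frame"],cv2.COLOR_RGB2BGR))
    for t,z in(("hub",.055),("bar",.095),("post_top",.071),("release_top",.062),("pointer",.057)):
        for d in landmark_of(c,t):
            print(t,np.round(d["p"],2),np.round(d["centre"],1),np.round(wpt(c,s,d["centre"],z),4))
    print(s["tool_pos"],s["tool_rot"],s["joint_positions"])
    return s,c
E
python3 - <<'E'
from h import *
s,c=look("w1");print(c["mount"],c["K"])
m=outline_of(c,"bar")
for o in m: print(o["p"],o["bbox"])
E
```

```text
hub 0.94 [284.1  65.8] [0.3324 0.3227 0.055 ]
hub 0.7 [358.4 396.3] [ 0.3645 -0.2578  0.055 ]
bar 0.78 [187.2 259.8] [0.5961 0.0937 0.095 ]
post_top 0.64 [221.6 301.2] [0.5668 0.0316 0.071 ]
release_top 0.76 [237.1 197.2] [0.5021 0.1398 0.062 ]
pointer 0.65 [213.  217.6] [0.539  0.1254 0.057 ]
[0.59610114 0.09976038 0.21629419] [-1.79994925e+02  2.05216041e-02  1.95689189e+01] [  2.59287763  19.4579749  -22.78152174 100.18840462   8.39114115
  62.04634642 -93.3996763 ]
[[ 3.50226314e-04  9.57366168e-01  2.88876959e-01  8.35152099e-02]
 [ 9.99999662e-01 -5.50348650e-04  6.11537116e-04 -3.62086118e-04]
 [ 7.44447990e-04  2.88876647e-01 -9.57366037e-01 -1.68213906e-01]
 [ 0.00000000e+00  0.00000000e+00  0.00000000e+00  1.00000000e+00]] [[297.31863964   0.         253.58629433]
 [  0.         297.31863964 188.96172752]
 [  0.           0.           1.        ]]
0.75 [255.7, 181.6, 66.0, 61.7]
```

View pics/w1.png

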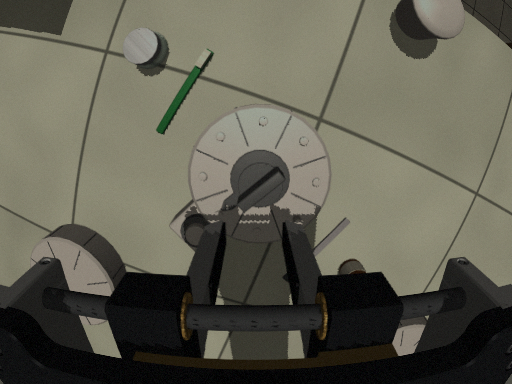

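The wrist view shows the knob bar at about (260,187), studs at (263,121), (304,141), (316,182), (221,139) and (203,176), the post at about (300,218) and the release key at about (194,232).

Run:
```python
from h import *
from scipy.optimize import least_squares
s=get_state();c=camera("wrist");g=cv2.cvtColor(c["frame"],cv2.COLOR_RGB2GRAY)
P=np.array([wpt(c,s,(r,cc),.0575)[:2] for cc,r in[(263,121),(304,141),(316,182),(221,139),(203,176)]])
k=np.array([5,4,3,6,7])  # guess indices
best=None
for sgn in(1,-1):
  kk=np.array([0,1,2,-1,-2])*sgn
  f=lambda v:(P-(v[:2]+.066*np.c_[np.cos(v[2]+kk*np.pi/4),np.sin(v[2]+kk*np.pi/4)])).ravel()
  for a0 in np.arange(0,6.3,.7):
    r=least_squares(f,[.598,.1,a0])
    if best is None or r.cost<best[0].cost: best=(r,sgn)
r,sgn=best;print(r.x[:2],np.degrees(r.x[2])%45,np.degrees(r.x[2]),sgn,np.round(r.fun*1000,1))
# other views: hub & key from scene/top
for n in("scene","top"):
    c=camera(n)
    for t,z in(("bar",.095),("release_top",.062),("post_top",.071)):
        for d in landmark_of(c,t):print(n,t,np.round(d["p"],2),np.round(atz(c,d["centre"],z),4))
```

```text
[0.59472718 0.09108295] 16.88909042740548 16.88909042740548 -1 [ 0.4  0.4  0.2  0.  -0.2  1.1 -1.7 -1.5  1.3  0. ]
scene bar 0.57 [0.5958 0.0888 0.095 ]
scene release_top 0.64 [0.4972 0.1408 0.062 ]
scene release_top 0.54 [ 0.2775 -0.2018  0.062 ]
scene release_top 0.38 [0.2604 0.3805 0.062 ]
scene post_top 0.55 [0.5694 0.0365 0.071 ]
top release_top 0.45 [0.249  0.3783 0.062 ]
```

Request:
carry_out(
  travel=[
    [0,0,0],
    [0,0,0],
    [0,0,0],
    [0,0,0],
    [0,0,0],
    [0,0,0],
    [0,0,0],
    [0,0,0],
    [0.145,0.415,0.3],
    [0,0,1],
    [0,0,1],
    [0,0,0.8],
    [0,0,0],
    [0,0,0],
  ],
  turn=[1,1,1,1,1,1,1,0.95,0,0,0,0,0,0],
)

```text
t: 6.2
tool_pos: [0.5948, 0.0905, 0.1546]
tool_rot: [180.0, 0.0, -28.1]
wrist_force: [-0.2, -0.7, 0.1]
grip_width: 0.0375
gripper_force: 0.0
```

Run:
```python
from h import *
s,c=look("w2")
a=cv2.imread("pics/w2.png")[90:270,130:370];cv2.imwrite("pics/w2c.png",cv2.convertScaleAbs(cv2.resize(a,None,fx=3,fy=3,interpolation=cv2.INTER_CUBIC),alpha=1.5))
```

```text
hub 0.38 [288.  249.1] [0.4995 0.1463 0.055 ]
post_top 0.45 [197.5 324.3] [0.5637 0.0336 0.071 ]
post_top 0.3 [182.3 421.4] [ 0.5294 -0.0625  0.071 ]
release_top 0.77 [285.4 251.7] [0.5056 0.1398 0.062 ]
[0.59480287 0.09051247 0.1545929 ] [ 1.79986843e+02  2.01521919e-02 -2.80915277e+01] [  -3.61337378   21.86323265  -14.04543708  104.36800739    6.36334508
   54.55433569 -138.4786093 ]
```

View pics/w2c.png

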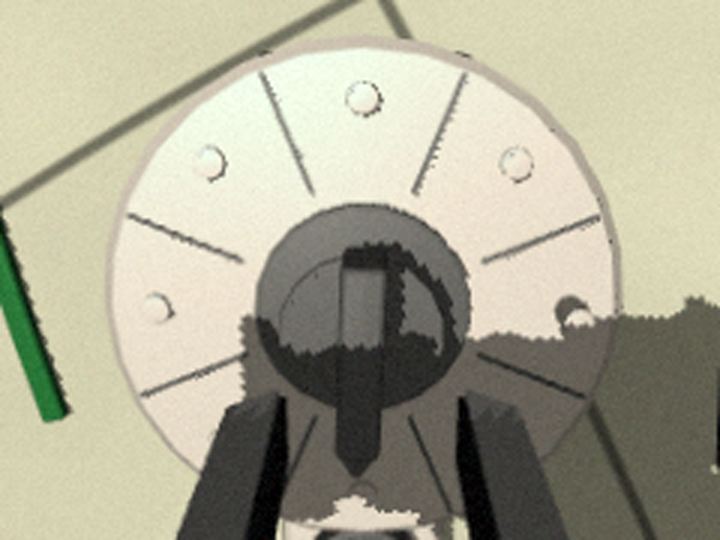

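The bar is aligned and about 1 mm left of the finger centre. The post is the tall mark at crop (573,312). I shift slightly, descend and grip.

Request:
carry_out(
  travel=[
    [0,-0.05,0.5],
    [0,0,0.5],
    [0,0,0.5],
    [0,0,0.5],
    [0,0,0.4],
    [0,0,0.3],
    [0,0,0.18],
    [0,0,0],
    [0,0,0],
    [0,0,0],
  ],
  turn=[0,0,0,0,0,0,0,0,0,0],
)

```text
t: 7.5
tool_pos: [0.5956, 0.0918, 0.0973]
tool_rot: [-180.0, -0.0, -28.2]
wrist_force: [-0.2, 0.6, -0.3]
grip_width: 0.0373
gripper_force: 0.0
```

Request:
carry_out(
  travel=[
    [0,0,0],
    [0,0,0],
    [0,0,0],
    [0,0,0],
    [0,0,0],
    [0,0,0],
    [0,0,0],
    [0,0,0],
  ],
  turn=[0,0,0,0,0,0,0,0],
  grip=-1,
  squeeze=25,
)

```text
t: 8.3
tool_pos: [0.5959, 0.0928, 0.0972]
tool_rot: [-179.9, -0.0, -28.1]
wrist_force: [3.1, 5.5, -1.2]
grip_width: 0.0117
gripper_force: 24.9
```

Request:
carry_out(
  travel=[
    [0,-0.05,0],
    [0,0,0],
    [0,0,0.05],
    [0,0,0.05],
    [0,0,0.05],
    [0,0,0],
    [0,0,0],
  ],
  turn=[0,0,0,0,0,0,0],
)

```text
t: 9.0
tool_pos: [0.596, 0.0929, 0.094]
tool_rot: [-180.0, -0.0, -28.2]
wrist_force: [0.4, 3.8, 4.8]
grip_width: 0.0119
gripper_force: 25.0
```

Request:
carry_out(
  travel=[
    [0,0,0.05],
    [0,0,0],
    [0,0,0],
  ],
  turn=[0,0,0],
)

```text
t: 9.3
tool_pos: [0.596, 0.0929, 0.093]
tool_rot: [-180.0, -0.0, -28.2]
wrist_force: [0.7, 4.0, 5.5]
grip_width: 0.0118
gripper_force: 25.0
```

Request:
carry_out(
  travel=[
    [0,0,0.05],
    [0,0,0],
    [0,0,0],
  ],
  turn=[0,0,0],
)

```text
t: 9.6
tool_pos: [0.596, 0.0929, 0.0921]
tool_rot: [-180.0, -0.0, -28.2]
wrist_force: [0.6, 4.3, 5.3]
grip_width: 0.0117
gripper_force: 25.0
```

Request:
carry_out(
  travel=[
    [0,0,0.02],
    [0,0,0],
    [0,0,0],
  ],
  turn=[0,0,0],
  squeeze=14,
)

```text
t: 9.9
tool_pos: [0.596, 0.093, 0.0917]
tool_rot: [-180.0, -0.0, -28.2]
wrist_force: [-0.2, 4.5, 5.5]
grip_width: 0.0121
gripper_force: 14.0
```

Request:
carry_out(
  travel=[
    [0,0,0.02],
    [0,0,0],
    [0,0,0],
  ],
  turn=[0,0,0],
)

```text
t: 10.2
tool_pos: [0.596, 0.093, 0.0913]
tool_rot: [-180.0, -0.0, -28.2]
wrist_force: [0.4, 4.3, 5.5]
grip_width: 0.0122
gripper_force: 14.0
```

Request:
carry_out(
  travel=[
    [0,0,0.02],
    [0,0,0],
    [0,0,0],
  ],
  turn=[0,0,0],
)

```text
t: 10.5
tool_pos: [0.596, 0.093, 0.0909]
tool_rot: [-180.0, -0.0, -28.2]
wrist_force: [0.6, 3.5, 5.3]
grip_width: 0.0119
gripper_force: 14.0
```

Request:
carry_out(
  travel=[
    [0,0,0.02],
    [0,0,0],
    [0,0,0],
  ],
  turn=[0,0,0],
)

```text
t: 10.8
tool_pos: [0.596, 0.093, 0.0905]
tool_rot: [-180.0, -0.0, -28.2]
wrist_force: [0.1, 4.1, 6.0]
grip_width: 0.0119
gripper_force: 14.0
```

Request:
carry_out(
  travel=[
    [0,0,0.02],
    [0,0,0],
    [0,0,0],
  ],
  turn=[0,0,0],
)

```text
t: 11.1
tool_pos: [0.596, 0.093, 0.0901]
tool_rot: [-180.0, -0.0, -28.2]
wrist_force: [0.6, 5.1, 6.5]
grip_width: 0.0121
gripper_force: 14.0
```

Request:
carry_out(
  travel=[
    [0,0,0.02],
    [0,0,0],
    [0,0,0],
  ],
  turn=[0,0,0],
)

```text
t: 11.4
tool_pos: [0.5959, 0.093, 0.0897]
tool_rot: [-180.0, -0.0, -28.2]
wrist_force: [0.0, 3.9, 5.1]
grip_width: 0.012
gripper_force: 14.0
```

Request:
carry_out(
  travel=[
    [0,0,0.02],
    [0,0,0],
    [0,0,0],
  ],
  turn=[0,0,0],
)

```text
t: 11.7
tool_pos: [0.596, 0.093, 0.0893]
tool_rot: [-180.0, -0.0, -28.2]
wrist_force: [-0.4, 3.8, 6.6]
grip_width: 0.0116
gripper_force: 14.0
```

Request:
carry_out(
  travel=[
    [0,0,0.02],
    [0,0,0],
    [0,0,0],
  ],
  turn=[0,0,0],
)

```text
t: 12.0
tool_pos: [0.596, 0.093, 0.089]
tool_rot: [-180.0, -0.0, -28.2]
wrist_force: [0.6, 4.2, 5.5]
grip_width: 0.0118
gripper_force: 14.0
```

Request:
carry_out(
  travel=[
    [0,0,0.02],
    [0,0,0],
    [0,0,0],
  ],
  turn=[0,0,0],
)

```text
t: 12.3
tool_pos: [0.5959, 0.093, 0.0885]
tool_rot: [-180.0, -0.0, -28.2]
wrist_force: [0.5, 4.8, 6.3]
grip_width: 0.0119
gripper_force: 14.0
```

Request:
carry_out(
  travel=[
    [0,0,0.02],
    [0,0,0],
    [0,0,0],
  ],
  turn=[0,0,0],
)

```text
t: 12.6
tool_pos: [0.596, 0.093, 0.0882]
tool_rot: [-180.0, -0.0, -28.2]
wrist_force: [-0.0, 3.8, 6.1]
grip_width: 0.012
gripper_force: 14.0
```

Request:
carry_out(
  travel=[
    [0,0,0.02],
    [0,0,0],
    [0,0,0],
  ],
  turn=[0,0,0],
)

```text
t: 12.9
tool_pos: [0.596, 0.093, 0.0878]
tool_rot: [-180.0, -0.0, -28.2]
wrist_force: [0.5, 3.8, 6.9]
grip_width: 0.0119
gripper_force: 14.0
```

Request:
carry_out(
  travel=[
    [0,0,0.02],
    [0,0,0],
    [0,0,0],
  ],
  turn=[0,0,0],
)

```text
t: 13.2
tool_pos: [0.596, 0.093, 0.0874]
tool_rot: [-180.0, -0.0, -28.2]
wrist_force: [0.7, 2.7, 6.7]
grip_width: 0.012
gripper_force: 14.0
```

Request:
carry_out(
  travel=[
    [0,0,0.02],
    [0,0,0],
    [0,0,0],
  ],
  turn=[0,0,0],
)

```text
t: 13.5
tool_pos: [0.596, 0.093, 0.087]
tool_rot: [-180.0, -0.0, -28.2]
wrist_force: [0.3, 4.3, 7.0]
grip_width: 0.0116
gripper_force: 14.0
```

Request:
carry_out(
  travel=[
    [0,0,0.02],
    [0,0,0],
    [0,0,0],
  ],
  turn=[0,0,0],
)

```text
t: 13.8
tool_pos: [0.596, 0.093, 0.0866]
tool_rot: [-180.0, -0.0, -28.2]
wrist_force: [-0.5, 3.8, 6.1]
grip_width: 0.0123
gripper_force: 14.0
```

Request:
carry_out(
  travel=[
    [0,0,0.02],
    [0,0,0],
    [0,0,0],
  ],
  turn=[0,0,0],
)

```text
t: 14.1
tool_pos: [0.596, 0.093, 0.0862]
tool_rot: [-180.0, -0.0, -28.2]
wrist_force: [0.4, 3.9, 7.1]
grip_width: 0.0119
gripper_force: 14.0
```

Request:
carry_out(
  travel=[
    [0,0,0.02],
    [0,0,0],
    [0,0,0],
  ],
  turn=[0,0,0],
)

```text
t: 14.4
tool_pos: [0.596, 0.093, 0.0858]
tool_rot: [-180.0, -0.0, -28.2]
wrist_force: [0.3, 5.0, 6.9]
grip_width: 0.0119
gripper_force: 14.0
```

Request:
carry_out(
  travel=[
    [0,0,0.02],
    [0,0,0],
    [0,0,0],
  ],
  turn=[0,0,0],
)

```text
t: 14.7
tool_pos: [0.596, 0.093, 0.0854]
tool_rot: [-180.0, -0.0, -28.2]
wrist_force: [0.1, 2.9, 7.2]
grip_width: 0.0117
gripper_force: 14.0
```

Request:
carry_out(
  travel=[
    [0,0,0.02],
    [0,0,0],
    [0,0,0],
  ],
  turn=[0,0,0],
)

```text
t: 15.0
tool_pos: [0.596, 0.093, 0.085]
tool_rot: [-180.0, -0.0, -28.2]
wrist_force: [0.4, 4.0, 7.4]
grip_width: 0.0117
gripper_force: 14.0
```

Request:
carry_out(
  travel=[
    [0,0,0.02],
    [0,0,0],
    [0,0,0],
  ],
  turn=[0,0,0],
)

```text
t: 15.3
tool_pos: [0.596, 0.093, 0.0846]
tool_rot: [-180.0, -0.0, -28.2]
wrist_force: [-0.3, 3.7, 6.6]
grip_width: 0.012
gripper_force: 14.0
```

Request:
carry_out(
  travel=[
    [0,0,0.02],
    [0,0,0],
    [0,0,0],
  ],
  turn=[0,0,0],
)

```text
t: 15.6
tool_pos: [0.596, 0.093, 0.0842]
tool_rot: [-180.0, -0.0, -28.2]
wrist_force: [-1.0, 3.5, 8.5]
grip_width: 0.0117
gripper_force: 14.0
```

Request:
carry_out(
  travel=[
    [0,0,0.02],
    [0,0,0],
    [0,0,0],
  ],
  turn=[0,0,0],
)

```text
t: 15.9
tool_pos: [0.596, 0.093, 0.0839]
tool_rot: [-180.0, -0.0, -28.2]
wrist_force: [-0.0, 4.0, 9.3]
grip_width: 0.0119
gripper_force: 14.0
```

Request:
carry_out(
  travel=[
    [0,0,0.02],
    [0,0,0],
    [0,0,0],
  ],
  turn=[0,0,0],
)

```text
t: 16.2
tool_pos: [0.5961, 0.093, 0.0837]
tool_rot: [-180.0, -0.0, -28.2]
wrist_force: [-0.8, 3.6, 11.4]
grip_width: 0.0117
gripper_force: 14.0
```

The stop is felt at z of about 0.0842. I back off 1.2 mm into the free window and try a small turn.

Request:
carry_out(
  travel=[
    [0,0,-0.06],
    [-0.02,-0.05,0],
    [0,0,0],
    [0,0,0],
  ],
  turn=[0,0,0,0],
)

```text
t: 16.6
tool_pos: [0.596, 0.0932, 0.0845]
tool_rot: [180.0, -0.0, -28.2]
wrist_force: [-0.3, -0.4, 7.9]
grip_width: 0.0121
gripper_force: 14.0
```

```bash
python3 -c "
from h import *
s=get_state();print(s['wrist_force'],s['wrist_torque'],s['tool_rot'],s['tool_pos'])"
```

```text
[-0.32746196 -0.40321478  7.87140723] [ 0.13137875  0.08883035 -0.04649653] [ 1.79973876e+02 -2.02101712e-02 -2.82022449e+01] [0.59599681 0.09315479 0.0845349 ]
```

Request:
carry_out(
  travel=[
    [0,0,0],
    [0,0,0],
    [0,0,0],
    [0,0,0],
    [0,0,0],
    [0,0,0],
  ],
  turn=[-0.25,-0.25,-0.25,-0.25,0,0],
)

```text
t: 17.2
tool_pos: [0.596, 0.0931, 0.0845]
tool_rot: [180.0, -0.0, -22.2]
wrist_force: [-0.1, 0.4, 7.9]
grip_width: 0.0119
gripper_force: 14.0
```

```bash
python3 -c "
from h import *
s=get_state();print(s['wrist_force'],s['wrist_torque'],s['tool_rot'],s['tool_pos'])"
```

```text
[-0.0702689   0.38627772  7.858428  ] [ 0.13827278  0.09260088 -0.02567071] [ 1.79969589e+02 -1.33848042e-02 -2.21977286e+01] [0.59597311 0.09312174 0.08449238]
```

Request:
carry_out(
  travel=[
    [0,0,-0.01],
    [0,0,0],
    [0,0,0],
    [0,0,0],
    [0,0,0],
    [0,0,0],
  ],
  turn=[0,-0.5,-0.5,-0.5,-0.5,0],
)

```text
t: 17.8
tool_pos: [0.5959, 0.093, 0.0846]
tool_rot: [180.0, -0.0, -10.1]
wrist_force: [-0.0, 0.0, 6.9]
grip_width: 0.0118
gripper_force: 14.0
```

```bash
python3 -c "
from h import *
s=get_state();print(s['wrist_force'],s['wrist_torque'],s['tool_rot'],s['tool_pos'])"
```

```text
[-0.04237171  0.03663438  6.90269017] [0.02804923 0.10161106 0.04152102] [ 1.79963192e+02 -2.41231728e-03 -1.00907689e+01] [0.59594933 0.09300747 0.0846388 ]
```

Request:
carry_out(
  travel=[
    [0,0,0],
    [0,0,0],
    [0,0,0],
    [0,0,0],
    [0,0,0],
    [0,0,0],
    [0,0,0],
    [0,0,0],
    [0,0,0],
    [0,0,0],
    [0,0,0],
  ],
  turn=[-0.6,-0.6,-0.6,-0.6,-0.6,-0.6,-0.6,-0.6,-0.6,-0.6,0],
)

```text
t: 18.9
tool_pos: [0.596, 0.0927, 0.0846]
tool_rot: [180.0, 0.0, 25.9]
wrist_force: [0.1, -2.0, 7.4]
grip_width: 0.0119
gripper_force: 14.0
```

```bash
python3 -c "
from h import *
s=get_state();print(s['wrist_force'],s['wrist_torque'],s['tool_rot'],s['tool_pos'])"
```

```text
[ 0.11579713 -1.95430016  7.36880247] [-0.27750704 -0.00920864  0.0180932 ] [1.79952229e+02 2.68475194e-02 2.59268518e+01] [0.595991   0.09274517 0.08460304]
```

Request:
carry_out(
  travel=[
    [0,0,0],
    [0,0,0],
    [0,0,0],
    [0,0,0],
    [0,0,0],
    [0,0,0],
    [0,0,0],
    [0,0,0],
    [0,0,0],
    [0,0,0],
    [0,0,0],
    [0,0,0],
  ],
  turn=[-0.6,-0.6,-0.6,-0.6,-0.6,-0.6,-0.6,-0.6,-0.6,-0.6,0,0],
)

```text
t: 20.1
tool_pos: [0.5962, 0.0925, 0.0847]
tool_rot: [180.0, 0.1, 61.8]
wrist_force: [0.4, -2.7, 7.9]
grip_width: 0.0122
gripper_force: 14.0
```

Run:
```python
from h import *
s=get_state();print(s['wrist_force'],s['wrist_torque'],s['tool_rot'],s['tool_pos'])
s,c=look("w3")
a=cv2.imread("pics/w3.png")[70:270,130:390];cv2.imwrite("pics/w3c.png",cv2.convertScaleAbs(cv2.resize(a,None,fx=3,fy=3,interpolation=cv2.INTER_CUBIC),alpha=1.5))
```

```text
[ 0.39689181 -2.6903423   7.89399466] [-0.51613203 -0.27763064  0.08441598] [1.79953089e+02 5.07647740e-02 6.17825003e+01] [0.59621445 0.09254014 0.08465539]
bar 0.84 [249.4 253.5] [0.5946 0.0919 0.095 ]
post_top 0.54 [305.4 253.5] [0.5648 0.0364 0.071 ]
release_top 0.62 [224.5 114.2] [0.5014 0.1416 0.062 ]
pointer 0.93 [294.9 254.6] [0.5655 0.0358 0.057 ]
[0.59621445 0.09254014 0.08465539] [1.79953089e+02 5.07647740e-02 6.17825003e+01] [ 11.17919466  29.97949665 -33.95951313 106.12765926  21.35662348
  50.32248912 -61.31558969]
```

View pics/w3c.png

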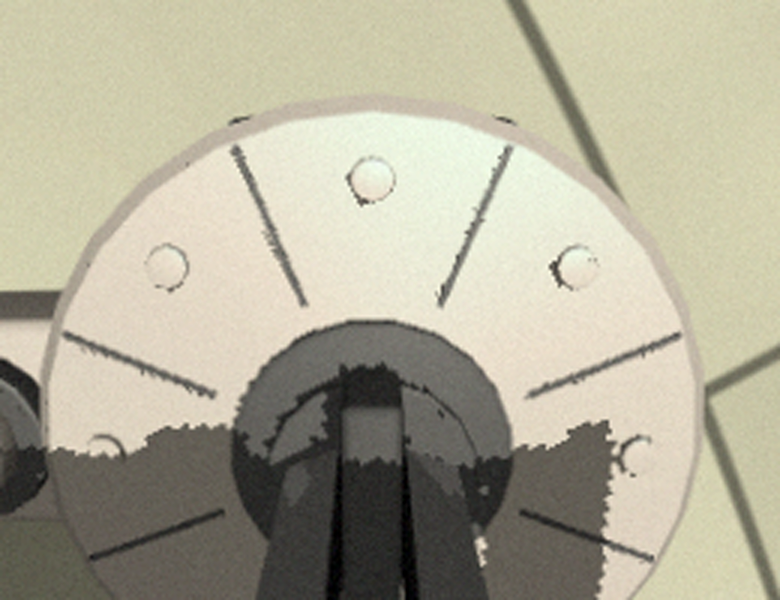

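The bar lines up with the opposite stud, and the pointer and post coincide, so I let the knob rise gently in the grip.

Request:
carry_out(
  travel=[
    [0,0,-0.05],
    [0,0,-0.05],
    [0,0,-0.05],
    [0,0,-0.05],
    [0,0,0],
  ],
  turn=[0,0,0,0,0],
)

```text
t: 20.9
tool_pos: [0.5962, 0.0925, 0.0887]
tool_rot: [179.9, 0.1, 61.8]
wrist_force: [1.0, -2.1, 6.9]
grip_width: 0.0118
gripper_force: 14.0
```

Request:
carry_out(
  travel=[
    [0,0,-0.05],
    [0,0,-0.05],
    [0,0,-0.05],
    [0,0,-0.05],
    [0,0,-0.05],
    [0,0,-0.05],
    [0,0,-0.03],
    [0,0,0],
    [0,0,0],
  ],
  turn=[0,0,0,0,0,0,0,0,0],
)

```text
t: 21.8
tool_pos: [0.5962, 0.0927, 0.0951]
tool_rot: [180.0, 0.0, 61.8]
wrist_force: [2.5, -5.0, 4.6]
grip_width: 0.0118
gripper_force: 14.0
```

Request:
carry_out(
  travel=[
    [0,0,0],
    [0,0,0],
    [0,0,0],
    [0,0,0],
    [0,0,0],
    [0,0,0],
    [0,0,0],
    [0,0,-0.5],
    [0,0,-1],
    [0,0,-1],
    [0,0,-1],
    [0,0,0],
    [0,0,0],
  ],
  turn=[0,0,0,0,0,0,0,0,0,0,0,0,0],
  grip=-0.2,
)

```text
t: 23.1
tool_pos: [0.5961, 0.0937, 0.1657]
tool_rot: [179.9, -0.0, 61.8]
wrist_force: [-0.0, 0.7, -0.2]
grip_width: 0.0374
gripper_force: 0.0
```

Run:
```python
from h import *
s,c=look("w4")
a=cv2.imread("pics/w4.png")[90:330,50:370];cv2.imwrite("pics/w4c.png",cv2.convertScaleAbs(cv2.resize(a,None,fx=2.5,fy=2.5,interpolation=cv2.INTER_CUBIC),alpha=1.5))
for n in("top","scene"):
    c=camera(n)
    for t,z in(("pointer",.057),("post_top",.071),("release_top",.062)):
        for d in landmark_of(c,t):print(n,t,np.round(d["p"],2),np.round(atz(c,d["centre"],z),4))
```

```text
hub 0.37 [286.8 239.2] [ 5.261e-01 -2.000e-04  5.500e-02]
bar 0.73 [203.6 255.5] [0.5961 0.0926 0.095 ]
post_top 0.55 [252.1 254.3] [0.5669 0.0399 0.071 ]
release_top 0.66 [193. 150.] [0.5029 0.1413 0.062 ]
pointer 0.84 [250.3 253.5] [0.5636 0.0354 0.057 ]
[0.59607126 0.09369833 0.16566913] [ 1.79948908e+02 -2.56270447e-02  6.18138321e+01] [ 13.33485202  24.595809   -36.39579336 102.60063443  16.906881
  58.26145588 -57.75473915]
top release_top 0.66 [0.2521 0.3769 0.062 ]
top release_top 0.63 [0.5079 0.1415 0.062 ]
scene pointer 0.76 [0.5595 0.0442 0.057 ]
scene post_top 0.5 [0.5616 0.0411 0.071 ]
scene release_top 0.59 [0.6205 0.0854 0.062 ]
scene release_top 0.57 [ 0.2811 -0.1915  0.062 ]
scene release_top 0.5 [0.252  0.3753 0.062 ]
scene release_top 0.42 [0.5009 0.1465 0.062 ]
```

View pics/w4c.png

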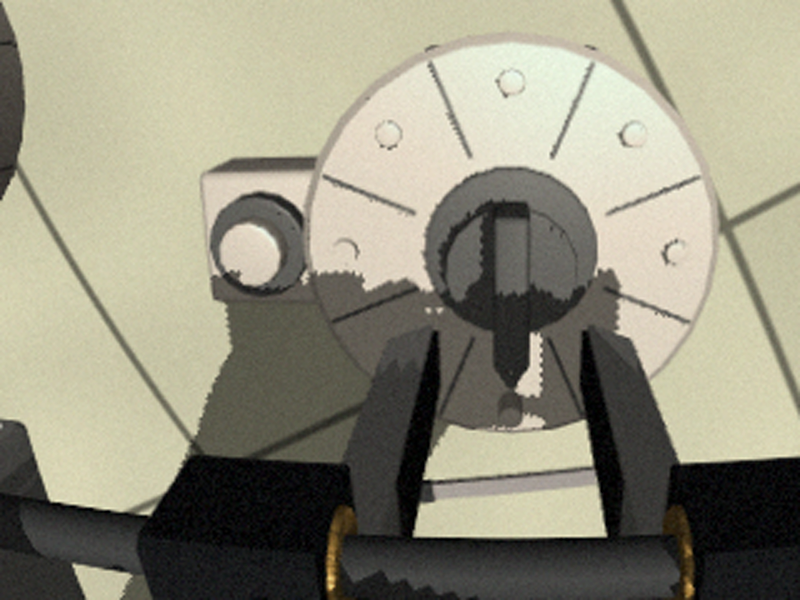

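The pointer stands at the post (crop (511,385) against (510,410)) and the knob is released. Next is the release key.

Request:
carry_out(
  travel=[
    [0,0,0],
    [0,0,0],
    [0,0,0],
    [0,0,0],
    [0,0,0],
    [0,0,0],
    [0,0,0],
    [0,0,0],
    [0,0,0],
    [0,0,0],
    [-0.763,-0.427,0],
    [-0.763,-0.427,0],
    [-0.763,-0.427,0],
    [-0.763,-0.427,0],
    [-0.763,-0.427,0],
    [-0.763,-0.427,0],
    [0,0,0],
    [0,0,0],
  ],
  turn=[1,1,1,1,1,1,1,1,1,1,0,0,0,0,0,0,0,0],
  grip=-1,
)

```text
t: 25.6
tool_pos: [0.5027, 0.1422, 0.1654]
tool_rot: [180.0, -0.0, 1.9]
wrist_force: [-0.1, 0.0, 0.3]
grip_width: 0.0006
gripper_force: 0.0
```

Request:
carry_out(
  travel=[
    [0,0,0.8],
    [0,0,0.8],
    [0,0,0.8],
    [0,0,0.8],
    [0,0,0.5],
    [0,0,0.3],
    [0,0,0.2],
    [0,0,0],
    [0,0,0],
  ],
  turn=[0,0,0,0,0,0,0,0,0],
)

```text
t: 26.5
tool_pos: [0.5031, 0.1422, 0.0815]
tool_rot: [-180.0, -0.0, 1.8]
wrist_force: [-0.1, -0.3, 0.3]
grip_width: 0.0005
gripper_force: 0.0
```

Run:
```python
from h import *
s,c=look("w5")
```

```text
hub 0.9 [353.4  88.2] [0.3319 0.3198 0.055 ]
hub 0.46 [ 23.3 164.6] [0.6406 0.2058 0.055 ]
bar 0.91 [ 92.4 353.6] [0.595  0.0921 0.095 ]
post_top 0.58 [146.7 414.6] [0.5656 0.0363 0.071 ]
release_top 0.61 [225.  253.3] [0.5039 0.1425 0.062 ]
pointer 0.72 [147.7 408.3] [0.5628 0.0331 0.057 ]
[0.50306253 0.1421866  0.08153947] [-1.79988807e+02 -3.34028491e-02  1.82221797e+00] [  -1.65892757   21.99269363  -25.34395607  116.98031839   13.41499321
   43.7228584  -123.32062267]
```

Request:
carry_out(
  travel=[
    [0,0,0.2],
    [0,0,0.15],
    [0,0,0.1],
    [0,0,0.1],
    [0,0,0.05],
    [0,0,0.05],
    [0,0,0],
    [0,0,0],
  ],
  turn=[0,0,0,0,0,0,0,0],
)

```text
t: 27.6
tool_pos: [0.5027, 0.142, 0.0682]
tool_rot: [180.0, 0.0, 1.8]
wrist_force: [-0.6, -1.0, 4.3]
grip_width: 0.0007
gripper_force: 2.1
```

Request:
carry_out(
  travel=[
    [0,0,0.025],
    [0,0,0.025],
    [0,0,0],
    [0,0,0],
  ],
  turn=[0,0,0,0],
)

```text
t: 28.0
tool_pos: [0.5027, 0.142, 0.0672]
tool_rot: [180.0, 0.0, 1.8]
wrist_force: [-2.8, -1.7, 7.6]
grip_width: 0.0006
gripper_force: 3.9
```

Request:
carry_out(
  travel=[
    [0,0,0.025],
    [0,0,0.025],
    [0,0,0],
    [0,0,0],
    [0,0,0],
  ],
  turn=[0,0,0,0,0],
)

```text
t: 28.5
tool_pos: [0.5029, 0.1421, 0.0669]
tool_rot: [180.0, -0.0, 1.8]
wrist_force: [-7.7, -3.1, 23.5]
grip_width: 0.0003
gripper_force: 11.4
```

Solid bottom is reached. Now retreating.

Request:
carry_out(
  travel=[
    [0,0,-0.1],
    [0,0,-0.2],
    [0,0,-0.4],
    [0,0,-0.8],
    [0,0,-1],
    [0,0,-1],
    [0,0,-1],
    [0,0,-1],
    [0,0,0],
    [0,0,0],
    [0,0,0],
  ],
  turn=[0,0,0,0,0,0,0,0,0,0,0],
)

```text
t: 29.6
tool_pos: [0.5023, 0.1419, 0.1754]
tool_rot: [180.0, 0.1, 1.8]
wrist_force: [-0.3, -0.3, -0.6]
grip_width: 0.0003
gripper_force: 0.0
```

Run:
```python
from h import *
s,c=look("w6");print(s["wrist_force"])
print(sign_off())
```

```text
hub 0.8 [304.8 118. ] [0.3309 0.3179 0.055 ]
hub 0.66 [280.1 501.4] [ 0.3582 -0.2618  0.055 ]
bar 0.94 [ 93.8 316.3] [0.5952 0.0927 0.095 ]
bar 0.5 [ 11.8 144. ] [0.6674 0.2421 0.095 ]
bar 0.35 [ 43.  191.4] [0.6356 0.198  0.095 ]
post_top 0.64 [133.2 365.4] [0.5628 0.0366 0.071 ]
release_top 0.85 [188.6 252.5] [0.501  0.1431 0.062 ]
release_top 0.52 [189.2 430.9] [ 0.5068 -0.0576  0.062 ]
release_top 0.48 [343.6  94.5] [0.2466 0.3765 0.062 ]
pointer 0.72 [132.2 363.6] [0.5624 0.0331 0.057 ]
[0.50233623 0.14189698 0.17544783] [1.79992198e+02 5.38277667e-02 1.82411420e+00] [   0.82677203   14.75674027  -27.35242017  112.55332447    8.23540814
   54.61249806 -118.72217233]
[-0.31260315 -0.29886465 -0.57932244]
the job is handed in; nothing more can be done
None
```

The job is handed in (no verdict was returned): I turned the dispenser 90° anticlockwise to the tall post and let the knob spring back up there, pressed the release key down to its stop (about 23 N) and let it go, then moved the arm clear at about 30 s.

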